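# Grade glass beads by stirring them through a sieve

### The arm

A 6-joint arm with a two-finger parallel gripper is mounted at the origin on a cart in front of the work surface, level with it; the furniture and walls round the work are solid. World frame = base frame: x ahead of the robot, y to its left, z up, the work surface at z = 0. Lengths are in m, angles in rad, forces in N, time in s.
With the tool pointing down it reaches from about 0.325 to 0.775 m from the base axis. Payload 5.5 kg.
Tool frame: the origin (TCP) lies midway between the tips of the shut fingers; the grasp point (between the pads) lies 19 mm behind it; z points along the fingers, y is the line along which they close (so a half turn about z gives the same grasp; the last joint's range is limited). The gripper opens to 88 mm and grips with 3 to 60 N. Pads are 20 mm wide; open, the fingers measure 115 mm over their backs; the gripper's body (75 mm by 178 mm) begins 61 mm behind the grasp point.
Start: joints at [-1.389, 0.091, 1.231, -0, 1.82, -0.057], TCP at [0.142, -0.583, 0.223] pointing down, gripper open.
Joint ranges: [-2.87, 2.87], [-0.86, 2.18], [0.17, 2.46], [-1.51, 4.65], [0.06, 2.69], [-2.65, 2.65]. Speed limits (rad/s): [2.57, 2.57, 3.01, 3.14, 3.14, 3.14].

### API

Orientations are given as a unit quaternion [x, y, z, w].
In Python, from cell import bot, gripper_to, inverse_kinematics, readout, vision gives the robot as it stands. The module is installed in compiled form; this text tells all that it offers. Calls block until the motion is done:
- bot.move_to(position, orientation): joint-space move of the TCP to a pose.
- bot.movel(position, rot=None, speed=0.15, until_force=None): straight line of the TCP; rot=None keeps the orientation; speed is the mean speed in m/s. With until_force (N) it stops when the force on the tool has changed by that much, and returns True; else False.
- bot.move_joints(angles): joint-space move.
- gripper_to(opening, effort=None): opening from 0.0 (shut) to 1.0 (fully open); effort is the grip in N (None keeps the last); returns when the fingers have stopped.
- bot.wait(seconds).
- inverse_kinematics(position, orientation): joint angles nearest the present ones, or None.
- readout.get_state(): the state.
- vision.camera(name): name is "scene" or "top" or "wrist"; returns a dict with "color" (384x512x3 uint8, red, green, blue), "camera_matrix" (3x3 intrinsics, pixels), "position" and "rotation" of the camera in the world. Camera axes: x right, y down, z forward; pixel columns grow to the right and rows downward; lengths in m; the calibration is good to about 2 mm. A picture is of the moment at which its call begins. There is no depth.
A pose or a line that the arm cannot do raises bot.IKError and nothing moves.
- bot.job_done(): hands the job in; it is judged then, once.
The state is a dict: "t": time; "joint_pos": joint angles; "dq": joint speeds; "joint_torque": joint torques, N m; "eef_pos": TCP position; "orientation": TCP orientation; "contact_force": force on the tool from outside, world axes, zero at the start; "ft_torque": the same for the moment, N m; "finger_gap": opening from 0.0 (shut) to 1.0 (fully open); "grasp_force": force on a finger pad.
Only numpy, scipy, OpenCV 4.12 (cv2) and the standard library are available. Lean on these libraries where they do the work, as an engineer would, in place of code of your own. Each camera call takes 0.05 s, during which the arm holds its last target. There are 200 camera calls.

### The job

Take the wooden stirring paddle from the slotted rack and stir the glass beads on the round sieve with it until all four small ones have dropped through the holes and only the two large ones are left on the plate inside the rim. Work the beads with the paddle only, never with the fingers. Then stand the paddle upright on its blade edge in a free slot of the rack, fully down, and leave the plain plate in the rack and the two drinking glasses as they stand.

Things in the scene. Friction and masses are not known exactly. Their poses are not given: they have to be found in the camera images.
- sieve: Fixed sieve, 212 mm square along its x, y. Origin: underside centre. Flat plate, top 55 mm above origin, 6 mm thick, with a round rim on it: inner radius 100 mm, top 100 mm above origin. Five round holes, 33 mm across: one at the middle, four at x = +-55, y = +-55 mm (almost to the rim), over a closed catch box 49 mm deep. 
- rack: Fixed dark wooden slotted rack, 90 (x) x 98 (y) x 52 mm tall. Three slots along its x, open on top and at both ends, 14 mm wide, 42 mm deep, at y = -28, 0 and +28 mm; slot floors 10 mm above the origin. Origin: underside centre. The middle slot starts empty. Between rack and sieve a fixed mould (170 mm tall) points two handles at the robot, 105 mm high: carry the paddle over them.
- stirrer: Loose pale wooden paddle, about 100 g, 150 mm tall, starts upright on its lower edge in an outer rack slot. Blade 44 mm wide (x), 8 mm thick (y), height 0 to 75 mm; handle above it 20 mm wide (x), 14 mm thick (y), up to 150 mm, with flat faces. Origin: centre of the blade's lower edge, z up along the handle; both faces alike.
- plaque: Loose plain wooden plate, 70 mm (x) x 8 mm (y) x 62 mm tall, no handle, standing in the other outer slot of the rack. Origin: centre of its lower edge. Leave it there.
- tumbler_1: Loose drinking glass, 64 mm across, 90 mm tall, upright; bystander. Origin: centre of the underside.
- tumbler_2: Loose smaller drinking glass, 56 mm across, 75 mm tall, upright; bystander. Origin: centre of the underside.
- small_bead_1: Small glass bead, a rounded flat-ended disc 22 mm across and 14 mm high, 14 g; starts flat on the sieve plate, fits the holes. Origin: centre of its underside.
- small_bead_2: Small glass bead, a rounded flat-ended disc 22 mm across and 14 mm high, 14 g; starts flat on the sieve plate, fits the holes. Origin: centre of its underside.
- small_bead_3: Small glass bead, a rounded flat-ended disc 22 mm across and 14 mm high, 14 g; starts flat on the sieve plate, fits the holes. Origin: centre of its underside.
- small_bead_4: Small glass bead, a rounded flat-ended disc 22 mm across and 14 mm high, 14 g; starts flat on the sieve plate, fits the holes. Origin: centre of its underside.
- large_bead_1: Large glass bead, a rounded flat-ended disc 40 mm across and 18 mm high, 55 g; starts flat on the sieve plate, too big for the holes. Origin: centre of its underside.
- large_bead_2: Large glass bead, a rounded flat-ended disc 40 mm across and 18 mm high, 55 g; starts flat on the sieve plate, too big for the holes. Origin: centre of its underside.
There are look-alikes about, which are no part of the job. What is shaped like the large_bead_1 but black, orange or yellow is not meant.

How it is judged:
On the way, in this order (a step that is already met when the one before it is completed fails the run):
1. the paddle's blade is inside the sieve's rim, among the beads (horizontal distance between stirrer and sieve below 0.1 m and z of stirrer in the frame of sieve between 0.04 and 0.08 m), for 0.1 s.
2. all four small beads have dropped through the plate, the two large ones are still on it (z of each of small_bead_1, small_bead_2, small_bead_3, small_bead_4 in the frame of sieve below 0.04 m and horizontal distance between each of small_bead_1, small_bead_2, small_bead_3, small_bead_4 and sieve below 0.15 m and horizontal distance between each of large_bead_1, large_bead_2 and sieve below 0.1 m and z of large_bead_1 in the frame of sieve between 0.045 and 0.095 m and z of large_bead_2 in the frame of sieve between 0.045 and 0.095 m), for 0.2 s.
At the end, for the whole second after the job is handed in: Four small beads below the plate, two large on it inside the rim; paddle in a rack slot: edge within 6 mm of the slot floor, 30 mm of mid-slot, upright to 10 deg, in line to 11 deg; plate and glasses within 30 mm of their starts, plate upright to 14 deg; all at rest (all of step 2 and x of stirrer in the frame of rack between -0.03 and 0.03 m and y of stirrer in the frame of rack between -0.045 and 0.045 m and z of stirrer in the frame of rack between 0.005 and 0.016 m and angle between stirrer's own z axis and vertical below 0.18 rad and angle between the x axis of stirrer and the x axis of rack, either way round below 0.2 rad and distance of each of plaque, tumbler_1, tumbler_2 from where it was at the start of the episode below 0.03 m and angle between plaque's own z axis and vertical below 0.25 rad and linear speed of each of small_bead_1, small_bead_2, small_bead_3, small_bead_4, large_bead_1, large_bead_2, stirrer below 0.02 m/s); the robot touches nothing.
It fails at once if the fingers touch a bead (contact force between the fingers and small_bead_1 above 0.2 N or contact force between the fingers and small_bead_2 above 0.2 N or contact force between the fingers and small_bead_3 above 0.2 N or contact force between the fingers and small_bead_4 above 0.2 N or contact force between the fingers and large_bead_1 above 0.2 N or contact force between the fingers and large_bead_2 above 0.2 N).
It fails at once if a drinking glass is moved more than 30 mm or tipped (distance of any of tumbler_1, tumbler_2 from where it was at the start of the episode above 0.03 m or angle between any of tumbler_1, tumbler_2's own z axis and vertical above 0.5 rad).
It also fails if it takes over 72 s, if anything falls off the work surface, if the arm or the gripper's body presses on something with over 40 N, if the wrist force passes 120 N, or if a joint passes its speed limit or range.

## Working session

There is one attempt and no reset: what is moved stays moved. The work goes in short steps, each a Python script; the robot and the scene stay as the last script left them, time stands still between calls to the robot, and variables do not carry over. Pictures are saved under pics/ and viewed, at most 10 in all, crops included, and the job is handed in when it is done.

```bash
mkdir -p pics; cat > h.py <<'E'
import numpy as np, cv2
from cell import bot, gripper_to, inverse_kinematics, readout, vision
def shot(name,f=None):
    c=vision.camera(name)
    if f: cv2.imwrite('pics/'+f,c['color'][:,:,::-1])
    return c
def ray(c,u,v,z):
    K=np.array(c['camera_matrix']);R=np.array(c['rotation']);p=np.array(c['position'])
    if R.shape!=(3,3):
        from scipy.spatial.transform import Rotation as Ro; R=Ro.from_quat(R).as_matrix()
    d=R@np.linalg.solve(K,[u,v,1.]); return p+d*(z-p[2])/d[2]
E
python3 - <<'E'
from h import *
a=shot('top','top0.png');b=shot('scene','scene0.png')
cv2.imwrite('pics/both.png',np.vstack([a['color']])[:,:,::-1])
for c in(a,b): print(c['camera_matrix'],c['position'],c['rotation'])
s=readout.get_state();print(s['t'],s['orientation'],s['eef_pos'])
E
```

```text
[[476.2909258    0.         251.63359248]
 [  0.         476.2909258  188.53927578]
 [  0.           0.           1.        ]] [ 0.4427714  -0.08010195  1.34424575] [-0.70058187  0.71266238 -0.01927784  0.03042611]
[[413.54733258   0.         250.70037478]
 [  0.         413.54733258 185.85691846]
 [  0.           0.           1.        ]] [-0.21036262 -0.7968128   0.97510585] [ 0.84131971 -0.35121687  0.15182289 -0.38180841]
0.1 [ 9.92881671e-01  1.19101838e-01 -5.93275633e-05 -8.58419875e-04] [ 0.14186321 -0.5827336   0.2216349 ]
```

View pics/top0.png

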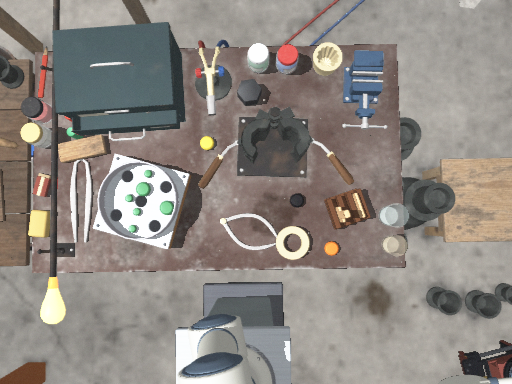

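View pics/scene0.png

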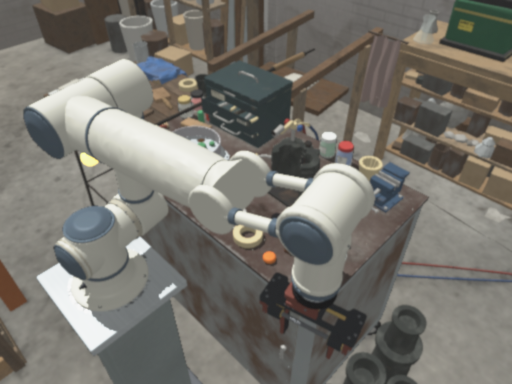

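The top view shows the sieve at about (142,200) with green beads and black holes, the rack at (350,208) and the glasses at (394,214) and (395,245). The black (297,200), orange (331,248) and yellow (207,143) discs are look-alikes. I'll enlarge the sieve and the rack.

```bash
python3 - <<'E'
from h import *
c=shot('top');im=c['color'][:,:,::-1]
f=lambda x0,y0,w,h,k:cv2.resize(im[y0:y0+h,x0:x0+w],None,fx=k,fy=k,interpolation=cv2.INTER_CUBIC)
A=f(90,145,110,110,4);B=f(320,180,55,55,8)
cv2.imwrite('pics/crop.png',cv2.resize(np.hstack([cv2.resize(A,(400,400)),cv2.resize(B,(400,400))]),(800,400)))
hsv=cv2.cvtColor(c['color'],cv2.COLOR_RGB2HSV)
m=cv2.inRange(hsv,(60,80,50),(85,255,255));m[:, :90]=0;m[:145]=0
n,l,s,ce=cv2.connectedComponentsWithStats(m)
for i in range(1,n):
  if s[i,4]>8: print('green',s[i],ce[i].round(1),ray(c,*ce[i],.069).round(4))
m=(hsv[:,:,2]<40).astype('uint8');m[:, :95]=0;m[:150]=0;m[:,195:]=0;m[248:]=0
n,l,s,ce=cv2.connectedComponentsWithStats(m)
for i in range(1,n):
  if s[i,4]>20: print('dark',s[i],ce[i].round(1),ray(c,*ce[i],.055).round(4))
E
```

```text
green [145 170   7   7  39] [148.  173.1] [0.5795 0.2183 0.069 ]
green [136 182  14  14 141] [143.1 188.7] [0.5374 0.2316 0.069 ]
green [127 195   6   7  33] [129.5 197.7] [0.5138 0.2686 0.069 ]
green [160 201  14  14 146] [166.5 207.3] [0.4864 0.1687 0.069 ]
green [134 208   7   7  31] [137.  211.2] [0.4772 0.2481 0.069 ]
green [130 225   6   7  31] [132.9 228.4] [0.4314 0.2593 0.069 ]
```

View pics/crop.png

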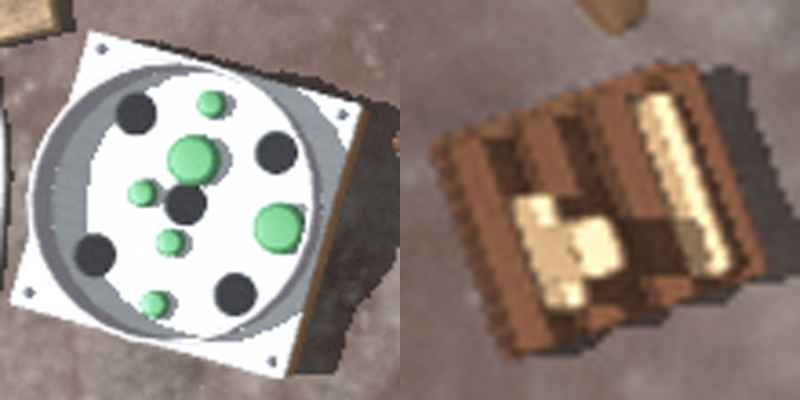

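The crop shows green large beads at (193,160) and (278,228), and small ones at (211,104), (142,193), (170,242) and (154,304). The five holes are black. These green beads fit the description, and the black, orange and yellow discs lie outside the sieve. In the rack, the paddle with its raised handle at (595,243) is in the left slot. The plain plate is in the right slot at (655,100)–(718,268).

```bash
cat >> h.py <<'E'
from scipy.spatial.transform import Rotation as Ro
def quat(a):  # tool down, tool y axis (closing line) along world angle a
    y=np.array([np.cos(a),np.sin(a),0]);z=np.array([0,0,-1.]);x=np.cross(y,z)
    return Ro.from_matrix(np.c_[x,y,z]).as_quat()
E
python3 - <<'E'
from h import *
c=shot('top')
A=lambda x,y:(90-.5+x/3.636,145-.5+y/3.636)
B=lambda x,y:(320-.5+(x-400)/7.273,180-.5+y/7.273)
H=np.array([ray(c,*A(*p),.055)[:2] for p in[(136,113),(276,152),(186,204),(96,254),(236,294)]])
print('holes',H.round(4))
src=np.array([[-55,-55],[55,-55],[0,0],[-55,55],[55,55.]])/1000*[1,-1] # u right->, w = -v
cs,ct=src.mean(0),H.mean(0);U,S,V=np.linalg.svd((H-ct).T@(src-cs));R=U@V
print('sieve c',ct,'R',R,'resid',np.abs(H-ct-(src-cs)@R.T).max())
R4=[ray(c,*B(*p),.052)[:2] for p in[(432,143),(690,65),(765,272),(510,355)]]
print('rack',np.mean(R4,0),[np.linalg.norm(R4[i]-R4[i-1]).round(3) for i in range(4)])
for i,j in((3,0),(2,1)): d=R4[j]-R4[i];print(np.degrees(np.arctan2(d[1],d[0])))
pl=[ray(c,*B(*p),.072)[:2] for p in[(655,97),(718,270)]];d=pl[0]-pl[1];print('plaque',pl,np.linalg.norm(d),np.degrees(np.arctan2(d[1],d[0])))
print('handle top',ray(c,*B(598,243),.16));bl=[ray(c,*B(*p),.085)[:2] for p in[(533,197),(568,307)]];d=bl[0]-bl[1]
print('blade',np.mean(bl,0),np.linalg.norm(d),np.degrees(np.arctan2(d[1],d[0])))
E
```

```text
holes [[0.5752 0.2795]
 [0.544  0.1742]
 [0.5062 0.2418]
 [0.47   0.3093]
 [0.4384 0.2044]]
sieve c [0.50676704 0.2418521 ] R [[-0.28011587  0.9599662 ]
 [-0.9599662  -0.28011587]] resid 0.0007395020070647823
rack [ 0.4762136 -0.3171021] [np.float64(0.084), np.float64(0.101), np.float64(0.081), np.float64(0.1)]
18.650088640616573
18.04647124397533
plaque [array([ 0.51620331, -0.33507909]), array([ 0.45251283, -0.35600984])] 0.06704158597828597 18.19218608338812
handle top [ 0.46169105 -0.29653327  0.16      ]
blade [ 0.45994854 -0.29299567] 0.041574892659752886 15.996802754427005
```

```bash
python3 - <<'E'
from h import *
for a in (108.4,-71.6):
    q=quat(np.radians(a));j=inverse_kinematics([.461,-.294,.27],q);print(a,None if j is None else np.round(j,2))
    for p in np.arange(0,360,45):
        j=inverse_kinematics([.507,.242,.2],quat(np.radians(p)));print(p,None if j is None else np.round(j[5],2),end=' ')
bot.move_to([.461,-.294,.27],quat(np.radians(108.4)))
c=shot('wrist','w1.png');print(c['camera_matrix'],c['position'],c['rotation'],readout.get_state()['t'])
E
```

```text
108.4 [-0.63 -0.04  1.28 -0.    1.9  -2.52]
0 0.38 45 -0.4 90 -1.19 135 -1.97 180 None 225 None 270 1.96 315 1.17 -71.6 [-0.63 -0.04  1.28 -0.    1.9   0.62]
0 0.38 45 -0.4 90 -1.19 135 -1.97 180 None 225 None 270 1.96 315 1.17 [[270.28664792   0.         252.99279957]
 [  0.         270.28664792 189.52796491]
 [  0.           0.           1.        ]] [ 0.39423761 -0.31685365  0.43304724] [0.58013531 0.8041656  0.10506685 0.07564173] 2.3583
```

View pics/w1.png

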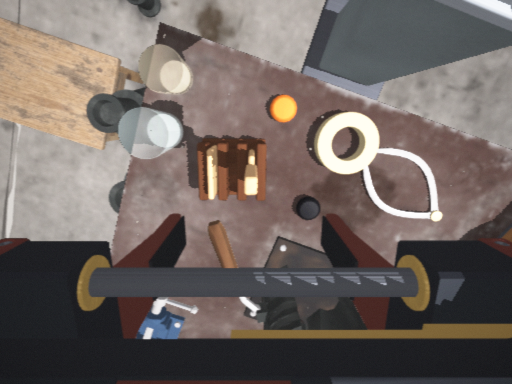

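The wrist view shows the rack at about (232,170), with the paddle at (251,172) and the plate at (211,173). The fingers are clear of everything. I'll use the −71.6° wrist turn and enlarge once to fix the handle.

```bash
python3 - <<'E'
from h import *
bot.move_to([.461,-.294,.25],quat(np.radians(-71.6)))
c=shot('wrist');im=c['color']
import pickle;pickle.dump({k:np.array(c[k]) for k in c},open('w2.pkl','wb'))
K=np.array(c['camera_matrix']);R=Ro.from_quat(c['rotation']).as_matrix()
p=K@(R.T@(np.array([.461,-.295,.16])-c['position']));u,v=(p[:2]/p[2]).astype(int);print(u,v)
x0,y0=max(u-50,0),max(v-40,0);cr=im[y0:y0+80,x0:x0+100];print(x0,y0)
cv2.imwrite('pics/w2.png',cv2.resize(cr,None,fx=7,fy=7,interpolation=cv2.INTER_CUBIC)[:,:,::-1])
E
```

```text
253 192
203 152
```

View pics/w2.png

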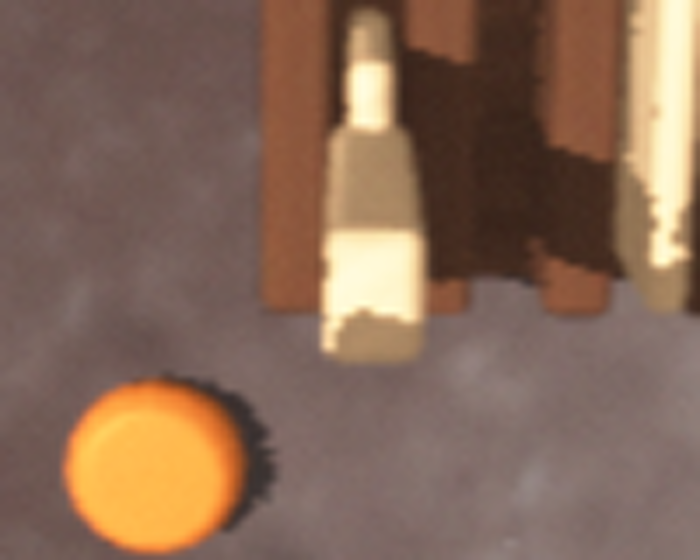

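The crop shows the handle's top face at crop (373,295), about pixel (255.8,193.6), which is 2–3 px from my estimate. I'll grasp now.

```bash
python3 - <<'E'
from h import *
import pickle;c=pickle.load(open('w2.pkl','rb'))
p=ray(c,255.8,193.6,.16);print(p)
gripper_to(0.6)
ZT=.010+.096
bot.movel([p[0],p[1],ZT],speed=.15)
gripper_to(0,effort=35)
s=readout.get_state();print(s['t'],s['finger_gap']*88,s['grasp_force'],s['eef_pos'],s['contact_force'])
bot.movel([p[0],p[1],ZT+.13],speed=.15)
s=readout.get_state();print(s['t'],s['finger_gap']*88,s['grasp_force'],s['eef_pos'],s['contact_force'])
c=shot('top','g.png')
im=c['color'][160:250,300:400];w=shot('wrist')['color']
cv2.imwrite('pics/g2.png',np.hstack([cv2.resize(im,(360,384)),w[:,:,:]])[:,::1,::-1][:,:800])
E
```

```text
[ 0.46039948 -0.29757469  0.16      ]
7.5667 13.978375329649252 34.999204874038696 [ 0.46041886 -0.29759538  0.10603136] [ 0.18390743 -0.10021753  1.7325716 ]
8.5833 13.650489717596724 34.998902678489685 [ 0.4601198  -0.2973591   0.23465328] [-0.65717075 -0.4021166  -0.47791304]
```

View pics/g2.png

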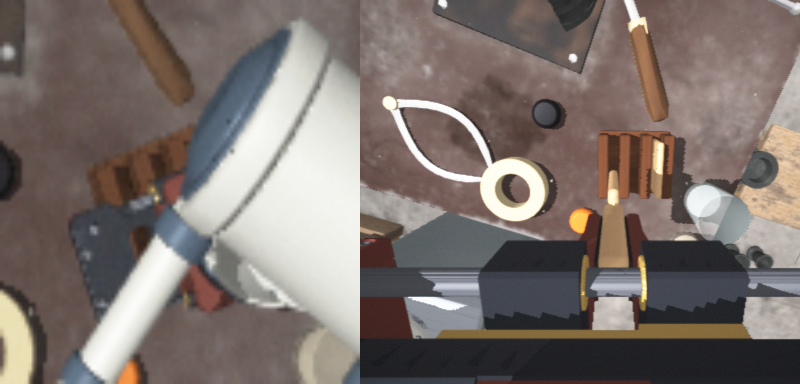

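```bash
cat >> h.py <<'E'
C=np.array([.5068,.2419]);E=np.array([[-.280,-.960],[-.960,.280]]).T # columns eu, ev
HO={'C':(0,0),'UL':(-55,-55),'UR':(55,-55),'DL':(-55,55),'DR':(55,55)}
W=lambda uv:C+E@np.array(uv,float)/1000
UV=lambda xy:(E.T@(np.array(xy)[:2]-C))*1000
Z=.155;ZUP=.212
def push(b,target,k=0,gap=4,stop=10,speed=.06,first=False):
    b=np.array(b,float);h=np.array(target,float);d=(h-b)/np.linalg.norm(h-b);t=np.array([-d[1],d[0]])
    s=b-d*(11+4+gap)+t*k; e=h-d*(stop+4)+t*k
    dw=E@d;a=np.arctan2(dw[1],dw[0])
    if not -np.pi/2<a<=np.pi/2: a+=np.pi if a<0 else -np.pi
    q=quat(a)
    for o in(s,):
        for sg in(22,-22):
            print('corner r',[round(float(np.hypot(*(o+t*sg+d*f)))) for f in(4,-4)],end=' ')
    if first: bot.move_to([*W(s),.28],q)
    else: bot.move_to([*W(s),ZUP],q)
    hit=bot.movel([*W(s),Z],speed=.12,until_force=8)
    if hit: print('HIT',readout.get_state()['eef_pos'],readout.get_state()['contact_force']);bot.movel([*W(s),ZUP]);return False
    hit=bot.movel([*W(e),Z],speed=speed,until_force=10);st=readout.get_state()
    print('hit' if hit else 'ok',UV(st['eef_pos']).round(1),'want',e.round(1),st['eef_pos'][2].round(4))
    bot.movel([*W(e-d*6),Z],speed=.1);bot.movel([*W(e-d*6),ZUP],speed=.2)
    return not hit
def beads(name='wrist',f=None):
    c=shot(name,f);hsv=cv2.cvtColor(c['color'],cv2.COLOR_RGB2HSV)
    m=cv2.inRange(hsv,(60,80,30),(85,255,255))
    n,l,s,ce=cv2.connectedComponentsWithStats(m)
    for i in range(1,n):
        p=ray(c,*ce[i],.067);uv=UV(p)
        if s[i,4]>12 and np.hypot(*uv)<110: print(name,'area',s[i,4],'wh',s[i,2:4],'uv',uv.round(0))
E
python3 - <<'E'
from h import *
s2=UV((.5138,.2686));print([UV(x).round(0) for x in((.5795,.2183),(.5138,.2686),(.4772,.2481),(.4314,.2593),(.5374,.2316),(.4864,.1687))])
s=readout.get_state()['eef_pos'];bot.movel([s[0],s[1],.28],speed=.25)
push(s2,(0,0),k=7,first=True)
beads('wrist','w3.png');beads('top');print(readout.get_state()['t'])
E
```

```text
[array([  2., -76.]), array([-28.,   1.]), array([ 2., 30.]), array([ 4., 77.]), array([  1., -32.]), array([76., -1.])]
corner r [52, 58] corner r [45, 53] ok [-13.7   7.3] want [-13.8   7.4] 0.1551
wrist area 262 wh [19 18] uv [ 2. 78.]
wrist area 235 wh [18 17] uv [ 3. 32.]
wrist area 859 wh [34 32] uv [76. -0.]
wrist area 459 wh [28 28] uv [  5. -26.]
top area 41 wh [7 7] uv [  2. -76.]
top area 127 wh [14 14] uv [  2. -35.]
top area 155 wh [14 14] uv [75. -1.]
top area 21 wh [5 7] uv [ 7. 31.]
top area 37 wh [8 7] uv [ 3. 77.]
13.7833
```

View pics/w3.png

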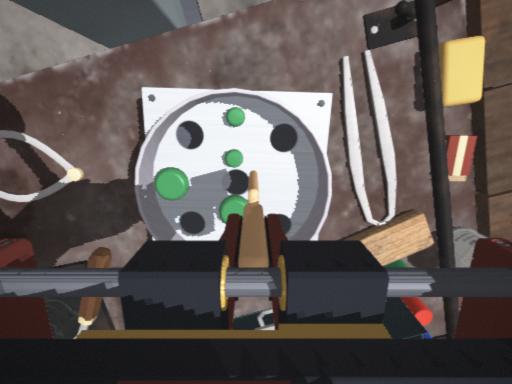

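The wrist view shows s2 gone. Remaining are small beads at (235,158), (236,117) and one hidden behind the gripper, with the large ones at (172,183) and (235,210). The method works, so I'll push the next two.

```bash
sed -i 's/^Z=.155/Z=.1535/' h.py; python3 - <<'E'
from h import *
push((2.5,31),(0,0))
beads('top');print(readout.get_state()['t'])
if push((3,77.5),(55,55),k=-13): pass
beads('wrist');beads('top');print(readout.get_state()['t'])
E
```

```text
corner r [51, 58] corner r [51, 58] HIT [0.45683435 0.25152004 0.15082819] [-0.11013143  0.07259513  3.17769167]
top area 42 wh [7 7] uv [  2. -76.]
top area 155 wh [14 14] uv [  1. -32.]
top area 151 wh [14 14] uv [75. -1.]
top area 37 wh [7 7] uv [ 4. 32.]
top area 35 wh [6 7] uv [ 3. 77.]
16.3
corner r [92, 96] corner r [57, 63] HIT [0.44112714 0.28058346 0.15064442] [-0.40630706 -0.27293418  3.28200894]
wrist area 337 wh [20 22] uv [  1. -75.]
wrist area 1061 wh [36 37] uv [  1. -33.]
wrist area 938 wh [35 34] uv [76. -1.]
wrist area 245 wh [17 18] uv [ 3. 31.]
wrist area 227 wh [17 17] uv [ 1. 77.]
top area 40 wh [7 7] uv [  2. -76.]
top area 154 wh [14 14] uv [  1. -32.]
top area 152 wh [14 14] uv [75. -1.]
top area 37 wh [7 7] uv [ 4. 31.]
top area 13 wh [3 7] uv [ 7. 75.]
18.6833
```

```bash
sed -i 's/^Z=.1535/Z=.1555/;s/speed=.12,until_force=8/speed=.08,until_force=20/' h.py; python3 - <<'E'
from h import *
push((3,31),(0,0))
beads('top');print(readout.get_state()['t'])
if push((3,77),(55,55),k=-13): pass
beads('wrist');beads('top');print(readout.get_state()['t'])
E
```

```text
corner r [51, 58] corner r [51, 58] ok [ 1.4 13.9] want [ 1.3 13.9] 0.1553
top area 40 wh [7 7] uv [  2. -76.]
top area 154 wh [14 14] uv [  1. -32.]
top area 152 wh [14 14] uv [75. -1.]
top area 34 wh [6 7] uv [ 3. 77.]
22.225
corner r [91, 95] corner r [56, 62] ok [36.8 48.6] want [37.  48.5] 0.1555
wrist area 318 wh [19 21] uv [  1. -75.]
wrist area 1028 wh [35 38] uv [  1. -33.]
wrist area 905 wh [34 34] uv [76. -1.]
top area 41 wh [7 7] uv [  1. -76.]
top area 154 wh [14 14] uv [  1. -32.]
top area 152 wh [14 14] uv [75. -0.]
26.275
```

```bash
python3 - <<'E'
from h import *
push((1.5,-75.5),(-55,-55),k=-13)
beads('wrist');beads('top','t4.png');print(readout.get_state()['t'])
E
```

```text
corner r [90, 94] corner r [55, 61] ok [-37.1 -47.7] want [-37.4 -47.6] 0.1555
wrist area 177 wh [17 17] uv [-37. -13.]
wrist area 249 wh [30 12] uv [ 71. -12.]
top area 154 wh [15 14] uv [-26.  -6.]
top area 150 wh [14 14] uv [75. -1.]
29.7
```

All four small beads appear to be gone and both large ones are on the plate. I'll carry the paddle back, then check the sieve and line up with the slot.

```bash
python3 - <<'E'
from h import *
import pickle
s=readout.get_state()['eef_pos'];bot.movel([s[0],s[1],.28],speed=.25)
bot.move_to([.461,-.296,.27],quat(np.radians(-71.6)))
beads('top','t5.png')
bot.movel([.461,-.296,.235],speed=.15)
c=shot('wrist');pickle.dump({k:np.array(c[k]) for k in c},open('w5.pkl','wb'))
K=np.array(c['camera_matrix']);R=Ro.from_quat(c['rotation']).as_matrix()
p=K@(R.T@(np.array([.476,-.317,.052])-c['position']));u,v=(p[:2]/p[2]).astype(int);print(u,v)
x0,y0=u-50,v-45;print(x0,y0,readout.get_state()['t'])
A=cv2.resize(c['color'][y0:y0+100,x0:x0+100],(500,500),interpolation=cv2.INTER_CUBIC)
t=cv2.imread('pics/t5.png')[150:250,95:195,::-1]
cv2.imwrite('pics/w5.png',np.hstack([A,cv2.copyMakeBorder(cv2.resize(t,(300,300),interpolation=cv2.INTER_CUBIC),0,200,0,0,0)])[:,:,::-1])
E
```

```text
top area 153 wh [14 14] uv [-26.  -6.]
top area 150 wh [14 14] uv [75. -1.]
272 167
222 122 32.6333
```

View pics/w5.png

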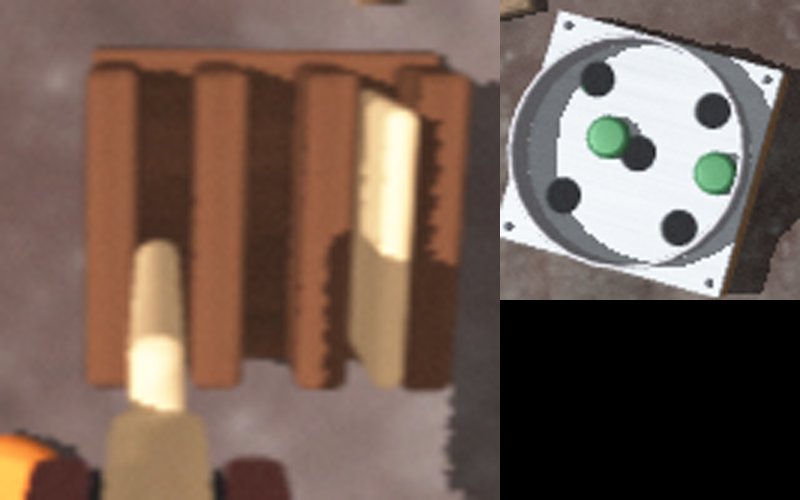

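The crop shows the slots cleanly. The first slot's centreline runs from about crop (165,70) to (163,380), with the paddle above it. The sieve inset shows both large beads on the plate and no small ones left.

```bash
python3 - <<'E'
from h import *
import pickle;c=pickle.load(open('w5.pkl','rb'))
P=lambda x,y:ray(c,222-.4+x/5,122-.4+y/5,.052)[:2]
T=np.array([.461,-.296])
def line(a,b):
    a,b=P(*a),P(*b);d=a-b;print(np.degrees(np.arctan2(d[1],d[0])),np.linalg.norm(d));return a,d/np.linalg.norm(d)
n=np.array([-np.sin(np.radians(18.4)),np.cos(np.radians(18.4))])
for nm,A,B in(('s1',(165,70),(163,383)),('mid',(273.5,70),(269,383)),('outerL',(88,70),(85,385)),('outerR',(470,75),(455,385))):
    a,d=line(A,B);print(nm,'offset from TCP along rack y',(a-T)@n*1000,((a+P(*B))/2-T)@n*1000)
print(readout.get_state()['eef_pos'])
E
```

```text
18.211729637008933 0.08204988896874572
s1 offset from TCP along rack y -1.53386020435195 -1.399055034477933
18.924380216748187 0.08203996064473575
mid offset from TCP along rack y -28.788839722288518 -29.164255958329065
17.192753172748194 0.08263560458495098
outerL offset from TCP along rack y 17.81269192476612 18.683211452748587
19.07792010104056 0.08134415481226111
outerR offset from TCP along rack y -78.2065196785681 -78.6877379416092
[ 0.46120433 -0.29573321  0.23561352]
```

```bash
python3 - <<'E'
from h import *
n=np.array([-np.sin(np.radians(18.4)),np.cos(np.radians(18.4))])
T=np.array([.461,-.296])-.0015*n
bot.movel([*T,.175],speed=.1)
bot.wait(.3)
hit=bot.movel([*T,.1065],speed=.04,until_force=12)
bot.wait(.3);s=readout.get_state();print(hit,s['t'],s['eef_pos'],s['contact_force'])
c=shot('wrist');pp=c['color'][100:340,150:470];cv2.imwrite('pics/p6.png',cv2.resize(pp,None,fx=2,fy=2)[:,:,::-1])
E
```

```text
False 35.8417 [ 0.46150136 -0.29743791  0.1065774 ] [-0.0508813   0.62618368 -1.62692698]
```

```bash
python3 - <<'E'
from h import *
T=readout.get_state()['eef_pos']
gripper_to(0.5);bot.wait(.2)
bot.movel([T[0],T[1],.26],speed=.12)
bot.move_joints([-1.389,0.091,1.231,0,1.82,-0.057]);bot.wait(.5)
c=shot('top','t7.png');im=c['color'][:,:,::-1]
A=cv2.resize(im[180:260,315:415],(500,400),interpolation=cv2.INTER_CUBIC)
B=cv2.copyMakeBorder(cv2.resize(im[150:250,95:195],(300,300)),0,100,0,0,0)
cv2.imwrite('pics/f.png',np.hstack([A,B]));beads('top');print(readout.get_state()['t'])
E
```

```text
top area 133 wh [13 14] uv [-25.  -7.]
top area 146 wh [14 14] uv [76. -1.]
40.3667
```

View pics/f.png

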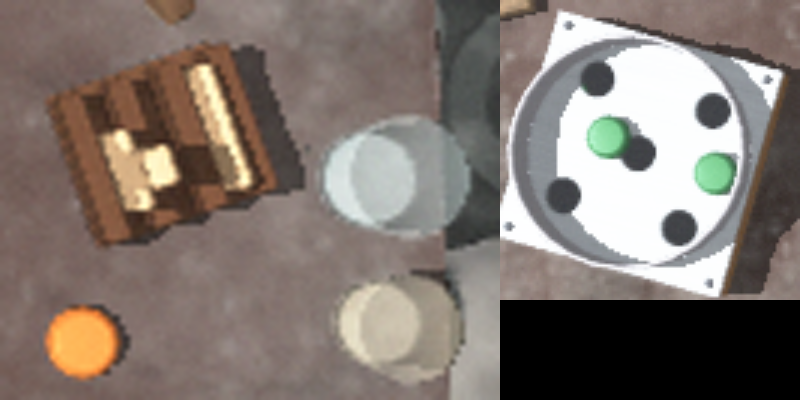

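The paddle stands in its slot at crop (130,170), the plate and both glasses look unmoved, and only the two large beads remain on the sieve. I'll hand in.

```bash
python3 -c "
from h import *
print(bot.job_done())"
```

```text
the job is handed in; nothing more can be done
None
```

I handed the job in at about 40 s: the last pictures show no small beads left on the sieve, both large ones still on the plate, the paddle standing in its original slot, and the plate and glasses apparently unmoved; the interface gave no verdict.

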